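# Fold out the crank of the packing vice and clamp a chocolate pack

### The job

Get the chocolate pack clamped in the packing vice, ready for its ribbon: first swing the folded crank handle up until it stands upright against its stop, then crank clockwise by that handle until both jaws hold the pack firmly (about 25 N), without crushing it. Leave the handle standing up and let go.

Things in the scene. Friction and masses are not known exactly. Their poses are not given: they have to be found in the camera images.
- vice: Low steel and grey packing vice, fixed to the table: base plate 290 x 120 x 12 mm. Origin: underside, near its middle; x runs along the vice from the grey gearbox (x -135 to -72 mm, y +-39 mm, top z 60 mm) to the back jaw, z up. The pack lies loose on the base plate (top z 12 mm) between two jaws 110 mm wide, tops at z 51 mm. The driven jaw closes towards +x.
- back_nominal (a point): Point on the vice (x +100 mm, z 32 mm), not on the jaw: the back jaw's face stands 0 to 14 mm beyond it towards +x. It was set by hand and its place is not measured, so the clamping point must be felt at the crank.
- crank_axis (a point): Point on the crank's upright turning axis, at the top face of the crank arm, 76 mm above the table (vice x -102, y 0 mm). The steel arm, 15 mm wide, z 69 to 76 mm, carries the handle's hinge 55 mm from the axis.
- crank (a joint): Turn of the crank, rad, grows clockwise seen from above; closes the jaw 8 mm per rad. At 0 (start -0.4 to 0.4) the arm points along the vice's +y. Both jaws meet the pack at a reading of 6.4 to 8.4. Stays where it is left (self-locking). Friction 0.5 N m: about 9 N along the circle at the handle; when the jaw bears on the pack this rises by about 1.5 N per 10 N of clamping.
- handle (a joint): Fold angle of the crank handle about its level hinge, rad: 0 = flat over the arm, pointing from the hinge back over the crank axis; 1.571 = upright at its stop (working position). Starts at 0 to 0.15. Stiff friction hinge, 0.12 N m (about 3 N at the middle of the grip): it stays where it is left; a push towards the crank axis folds it down again.
- handle_hinge (a point): Centre of the handle's hinge, 90 mm above the table, 55 mm from the crank axis; the level direction from crank_axis to it is that of the crank arm. Two 4 mm cheeks flank it (25 mm over both, tops at z 97 mm).
- grip_mid (a point): Point on the middle line of the handle's black grip, 40 mm from the hinge. The grip is round, 16 mm thick, from 12 to 64 mm from the hinge (rims 18 to 19 mm at its ends), and spins freely about its length. Folded, its middle line lies 90 mm above the table (6 mm gap to the arm below); upright, its top is at 154 mm.
- jaw: Driven jaw with its sprung face plate. Origin: at table level below the front face (unpressed), which looks along the vice's +x; at vice x = -30 mm + 8 mm per rad of crank. The face plate yields 1 mm for each 10 N, by 8 mm at most.
- pack: White chocolate bar pack, 78 mm (its x, along the vice) x 152 x 44 mm, 0.2 to 0.35 kg. Origin: centre of its underside. It lies loose between the jaws, up to 0.1 rad askew, and is pushed along until it meets the back jaw.
Not all that is in view belongs to the job. What is shaped like the pack but green is not meant.

How it is judged:
On the way, in this order (a step that is already met when the one before it is completed fails the run):
1. the handle is swung up to its stop (over 1.48 rad) while the jaw does not yet hold the pack (value of joint handle above 1.48 rad and contact force between pack and jaw below 5 N), for 0.2 s.
2. the jaw is cranked up to the pack and bears on it with 10 N or more (contact force between pack and jaw above 10 N), for 0.2 s.
At the end, for the whole second after the job is handed in: The handle stands up (over 1.4 rad), the jaw presses the pack with 10 to 50 N, the pack lies flat on the base plate (within 4 mm and 0.06 rad), square to the jaws (within 0.05 rad) and at rest, and the crank stands still (value of joint handle above 1.4 rad and contact force between pack and jaw between 10 and 50 N and z of pack in the frame of vice below 0.016 m and angle between pack's own z axis and vertical below 0.06 rad and angle between the x axis of pack and the x axis of vice, either way round below 0.05 rad and linear speed of pack below 0.01 m/s and velocity of joint crank between -0.05 and 0.05 rad/s); the robot touches nothing.
It fails at once if the pack is crushed: over 60 N between jaw and pack (contact force between pack and jaw above 60 N).
It fails at once if the crank is turned by more than about 1 rad (8 mm of jaw) with the handle not swung up (value of joint handle below 1.2 rad and distance of jaw from where it was at the start of the episode above 0.009 m).
It also fails if it takes over 72 s, if anything falls off the work surface, if the arm or the gripper's body presses on something with over 40 N, if the wrist force passes 120 N, or if a joint passes its speed limit or range.

### The arm

A 7-joint arm with a two-finger parallel gripper is mounted at the origin on a cart in front of the work surface, level with it; the furniture and walls round the work are solid. World frame = base frame: x ahead of the robot, y to its left, z up, the work surface at z = 0. Lengths are in m, angles in rad, forces in N, time in s.
With the tool pointing down it reaches from about 0.4 to 0.9 m from the base axis. Payload 5.6 kg.
Tool frame: the origin (TCP) lies midway between the tips of the shut fingers; the grasp point (between the pads) lies 19 mm behind it; z points along the fingers, y is the line along which they close (so a half turn about z gives the same grasp; the last joint's range is limited). The gripper opens to 92 mm and grips with 3 to 60 N. Pads are 20 mm wide; open, the fingers measure 128 mm over their backs; the gripper's body (75 mm by 189 mm) begins 69 mm behind the grasp point.
Start: joints at [1.221, 0.468, -0.012, 1.603, 0.006, 1.071, -0.056], TCP at [0.196, -0.62, 0.215] pointing down, gripper open.
Joint ranges: [-2.53, 2.53], [-0.31, 2.02], [-1.57, 1.55], [0.28, 2.44], [-1.29, 4.43], [0.15, 1.84], [-2.92, 2.92]. Speed limits (rad/s): [2.57, 2.57, 3.14, 3.14, 3.14, 3.14, 3.14].

### API

Orientations are given as a 3x3 rotation matrix whose columns are the frame's x, y, z axes.
In Python, from station import env, effector, solver, viewer, workorder, search_frame, tip_of gives the robot as it stands. Calls block until the motion is done:
- env.reach(position, orientation): joint-space move of the TCP to a pose.
- env.movel(position, frame=None, rate=0.15): straight line of the TCP; frame=None keeps the orientation; rate is the mean speed in m/s.
- env.goto_joints(angles): joint-space move.
- effector.release() and effector.grasp(squeeze=None): open the fingers fully, or close them until they stop; squeeze is the grip in N (None keeps the last).
- env.pause(seconds).
- solver.inverse_kinematics(position, orientation): joint angles nearest the present ones, or None.
- env.sense(): the state.
- viewer.read_camera(name): name is "side" or "top" or "wrist"; returns (picture, depth): 420x560x3 uint8, red, green, blue; 420x560 float32, m along the optical axis (not along the pixel's ray), 0 where there is no reading.
- viewer.camera_info(name): a dict with "intrinsics" (3x3 intrinsics, pixels), "dist_coeffs" ([k1, k2, p1, p2, k3] as OpenCV has them; the pictures are not rectified), "eye" and "rotation" of the camera in the world; the wrist camera has in their place "T_tool_cam" (4x4, takes a point from camera to tool coordinates, whose origin is the TCP and whose axes are the flange's). Camera axes: x right, y up, looking along -z (the intrinsics and any distortion apply to the point x, -y, -z); pixel columns grow to the right and rows downward; lengths in m; the calibration is good to about 2 mm. A picture is of the moment at which its call begins: read the wrist's pose just before it. camera_info takes no time and is no camera call.
A pose or a line that the arm cannot do raises env.PlanningError and nothing moves.
- workorder.finish_job(): hands the job in; it is judged then, once.
Trained networks look in the newest picture that a camera, given by its name, has taken for a name from the list of things; names that differ only in an ending like _2 or _b are one class to them, and where a whole thing is asked for, a point or a joint stands for the part that bears it (a point fixed in the world has none). Each returns a list of dicts, best first, with "score" (0 to 1); they miss things now and then, are a little off and sometimes report something else, mostly with a low value. They report only what shows in the picture. A call takes as long as a camera call. They do not tell look-alikes from the thing itself.
- search_frame(camera, name): "at" ([x, y, z] in m, in world coordinates, good to about 4 mm: the middle of the surface that is visible of it).
- tip_of(camera, name): "at" ([x, y, z] in m, in world coordinates, good to about 4 mm: a listed point, or the origin of a listed thing).
The state is a dict: "t": time; "joint_positions": joint angles; "joint_velocities": joint speeds; "tau": joint torques, N m; "ee_pos": TCP position; "tcp_rot": TCP orientation; "wrist_force": force on the tool from outside, world axes, zero at the start; "moment": the same for the moment, N m; "gripper_width": finger opening in m; "grasp_force": force on a finger pad.
Only numpy, scipy, OpenCV 4.12 (cv2) and the standard library are available. Lean on these libraries where they do the work, as an engineer would, in place of code of your own. Each camera call takes 0.05 s, during which the arm holds its last target. There are 200 camera calls.

## Working session

There is one attempt and no reset: what is moved stays moved. The work goes in short steps, each a Python script; the robot and the scene stay as the last script left them, time stands still between calls to the robot, and variables do not carry over. Pictures are saved under pics/ and viewed, at most 10 in all, crops included, and the job is handed in when it is done.

```bash
ls; mkdir -p pics; python3 - <<'E'
from station import *
import cv2,numpy as np
for c in ["top","side"]:
    p,d=viewer.read_camera(c); cv2.imwrite(f"pics/{c}0.png",p[:,:,::-1])
    print(c,viewer.camera_info(c))
    for n in ["crank_axis","handle_hinge","grip_mid","vice","jaw","pack","back_nominal"]:
        print(n,[(np.round(r["at"],4),round(r["score"],2)) for r in tip_of(c,n)[:3]])
s=env.sense(); print(s)
E
```

```text
pics
top {'intrinsics': array([[489.59208768,   0.        , 279.42043384],
       [  0.        , 489.59208768, 213.60121662],
       [  0.        ,   0.        ,   1.        ]]), 'dist_coeffs': array([-0.09342152,  0.        ,  0.        ,  0.        ,  0.        ]), 'eye': array([0.42654382, 0.13956101, 0.99469943]), 'rotation': array([[ 0.02760094,  0.99248789, -0.11918878],
       [-0.99923164,  0.03071257,  0.02434888],
       [ 0.02782656,  0.11842515,  0.992573  ]])}
crank_axis [(array([ 0.5401, -0.0593,  0.0717]), 0.58)]
handle_hinge [(array([ 0.4897, -0.0391,  0.0928]), 0.62), (array([ 0.5246, -0.0575,  0.0876]), 0.47)]
grip_mid [(array([ 0.5258, -0.0576,  0.0911]), 0.49)]
vice [(array([5.646e-01, 3.830e-02, 5.000e-04]), 0.93)]
jaw [(array([0.5597, 0.0089, 0.0026]), 0.75)]
pack [(array([0.4966, 0.3151, 0.0012]), 0.89), (array([0.5666, 0.037 , 0.0026]), 0.7), (array([0.5717, 0.067 , 0.0117]), 0.62)]
back_nominal [(array([0.5956, 0.1374, 0.0352]), 0.71)]
side {'intrinsics': array([[385.1586838 ,   0.        , 282.84993018],
       [  0.        , 385.1586838 , 214.23681111],
   
[... 1051 characters left out ...]
ay([ 6.89200585e-04,  2.40365000e-04, -1.10049562e-05, -3.43274288e-04,
        3.78806086e-04,  2.06139920e-03, -4.32557237e-04]), 'tau': array([ 1.72964542e-04, -5.20366645e+01, -1.20890531e-02, -2.44052321e+01,
       -5.65931085e-02,  1.12416819e-02,  3.77331173e-05]), 'ee_pos': array([ 0.19623504, -0.6196883 ,  0.21460665]), 'tcp_rot': array([[ 9.53325541e-01,  3.01944382e-01, -4.30331171e-05],
       [ 3.01944378e-01, -9.53325540e-01, -9.01017689e-05],
       [-6.82302925e-05,  7.29027098e-05, -9.99999995e-01]]), 'wrist_force': array([ 0.49619728, -0.36830664,  0.74577282]), 'moment': array([0.02841297, 0.04152274, 0.04185944]), 'grasp_force': 0.0, 'gripper_width': 0.09179161362599793}
```

View pics/top0.png

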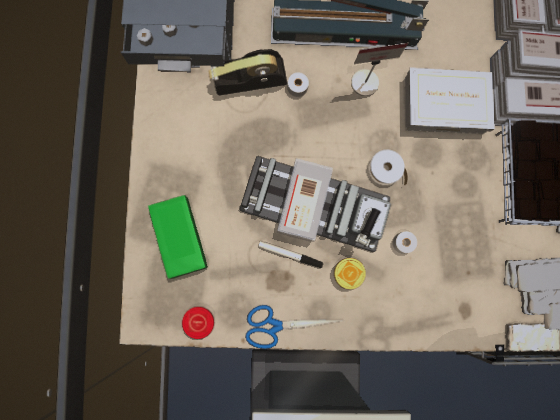

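View pics/side0.png

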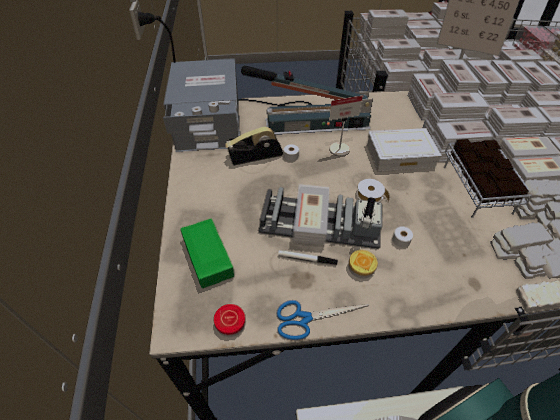

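The top view shows the vice with its gearbox to the right at about (370,220). The pack sits at (303,200) and the green decoy at (178,237). Both cameras agree on the axis and the hinge (54.6 mm apart), so I'm moving above the crank to refine from close by.

```bash
cat > h.py <<'E'
from station import *
import numpy as np, cv2
def rot(u): # tool down, fingers close across level direction u
    x=np.array([-u[0],-u[1],0.]);z=np.array([0,0,-1.]);return np.c_[x,np.cross(z,x),z]
E
python3 - <<'E'
from h import *
u=np.array([-.0504,.0209]);u/=np.linalg.norm(u)
R=rot(u)
env.reach([.515,-.05,.26],R)
p,d=viewer.read_camera("wrist"); cv2.imwrite("pics/w0.png",p[:,:,::-1])
for k in range(2):
    if k: env.movel([.53,-.04,.24],rate=.1); viewer.read_camera("wrist")
    for n in ["crank_axis","handle_hinge","grip_mid"]:
        print(n,[(np.round(r["at"],4),round(r["score"],2)) for r in tip_of("wrist",n)[:3]])
s=env.sense();print(s["t"],s["joint_positions"],s["ee_pos"],s["wrist_force"])
E
```

```text
crank_axis [(array([ 0.5398, -0.0598,  0.0775]), 0.59)]
handle_hinge [(array([ 0.4934, -0.038 ,  0.0898]), 0.75)]
grip_mid [(array([ 0.527 , -0.0537,  0.0938]), 0.64)]
crank_axis [(array([ 0.5402, -0.0602,  0.078 ]), 0.94)]
handle_hinge [(array([ 0.4927, -0.0402,  0.0893]), 0.7)]
grip_mid [(array([ 0.5285, -0.053 ,  0.0931]), 0.97)]
3.95 [ 0.3590265   0.27587749 -0.41084923  1.8439101   0.12629288  1.04676732
 -2.06539585] [ 0.53003163 -0.04018263  0.24035247] [-0.39457076  0.08739654 -0.4847735 ]
```

View pics/w0.png

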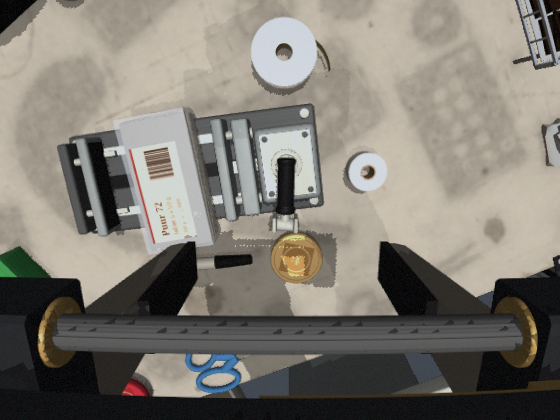

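The wrist view shows the folded grip at (287,185), its hinge at (285,222) and the axis at (287,160). Next I grasp the grip from above and swing it up on an arc.

```bash
cat >> h.py <<'E'
A=np.array([.540,-.0598]); u0=np.array([-.0487,.0209]);u0/=np.linalg.norm(u0)
H=A+.055*u0
def st(tag=""):
    s=env.sense();print(tag,round(s["t"],2),np.round(s["ee_pos"],4),"F",np.round(s["wrist_force"],1),"M",np.round(s["moment"],2),"w",round(s["gripper_width"],4),"g",round(s["grasp_force"],1),flush=True);return s
E
python3 - <<'E'
from h import *
L=.044
def tcp(f,L=L): 
    p=H-L*np.cos(f)*u0; return [p[0],p[1],.090+L*np.sin(f)-.014]
R=rot(u0); f0=.09
a=tcp(f0); env.movel([a[0],a[1],.13],R,rate=.1); env.movel(a,R,rate=.06); st("pre")
effector.grasp(20); st("grasp")
for i,f in enumerate(np.linspace(f0,1.571,10)[1:]):
    env.movel(tcp(f),R,rate=.06); st(f"{f:.2f}")
p,d=viewer.read_camera("side"); cv2.imwrite("pics/s1.png",cv2.resize(p[150:270,280:440,::-1],None,fx=4,fy=4))
E
```

```text
pre 6.19 [ 0.53   -0.0554  0.0802] F [0.4 0.3 1. ] M [0.1  0.01 0.01] w 0.092 g 0.0
grasp 7.33 [ 0.5297 -0.0553  0.0799] F [-0.2  0.5 -0.6] M [ 0.1   0.02 -0.05] w 0.0152 g 20.0
0.25 7.6 [ 0.5285 -0.0548  0.0874] F [ 0.8  0.3 -0.1] M [ 0.17 -0.05 -0.08] w 0.0148 g 20.0
0.42 7.87 [ 0.5262 -0.0537  0.0944] F [-0.3  0.8  0.4] M [ 0.22 -0.01 -0.06] w 0.015 g 20.0
0.58 8.13 [ 0.5232 -0.0524  0.1008] F [-0.5  1.3  0.5] M [ 0.3  -0.18 -0.1 ] w 0.0152 g 20.0
0.75 8.4 [ 0.5193 -0.0508  0.1065] F [1.4 0.4 0.7] M [ 0.3  -0.41 -0.04] w 0.0153 g 20.0
0.91 8.67 [ 0.5149 -0.0488  0.1114] F [2.8 0.2 2.2] M [ 0.09 -0.71 -0.06] w 0.0153 g 20.0
1.08 8.93 [ 0.5098 -0.0466  0.1155] F [ 4.1 -0.7  3.1] M [-0.18 -1.12  0.  ] w 0.0152 g 20.0
1.24 9.2 [ 0.5043 -0.0442  0.1187] F [ 5.1 -1.4  3.8] M [-0.27 -1.2  -0.01] w 0.0154 g 20.0
1.41 9.47 [ 0.4986 -0.0416  0.1209] F [ 4.8 -1.6  4.9] M [-0.44 -1.44  0.04] w 0.0149 g 20.0
1.57 9.73 [ 0.4928 -0.039   0.1221] F [ 5.  -1.7  8.4] M [-0.6  -1.51 -0.01] w 0.0145 g 20.0
```

View pics/s1.png

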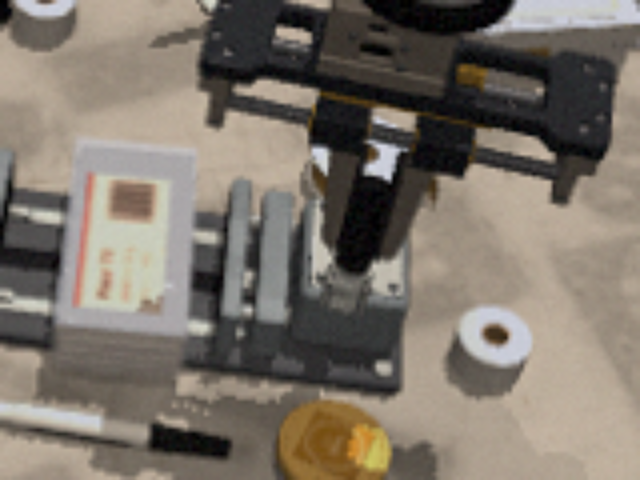

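The side crop shows the gripper holding the handle nearly upright above its hinge at (345,285). I'll push outward until the stop is felt.

```bash
python3 - <<'E'
from h import *
R=rot(u0)
env.pause(.3); st("rest")
for d in [.002,.004,.006,.008,.010,.012]:
    p=H+d*u0; env.movel([p[0],p[1],.120],R,rate=.03); env.pause(.15); s=st(d)
    print("  off",np.round((s["ee_pos"][:2]-H)@u0*1e3,2),"Fu",round(s["wrist_force"][:2]@u0,1))
    if s["wrist_force"][:2]@u0<-14: break
E
```

```text
rest 10.08 [ 0.4928 -0.0391  0.1221] F [ 5.6 -1.3  8.4] M [-0.6  -1.48  0.04] w 0.0145 g 20.0
0.002 10.48 [ 0.4916 -0.0385  0.1222] F [ 6.1 -3.3  8. ] M [-0.74 -1.84  0.01] w 0.0146 g 20.0
  off -2.12 Fu -6.9
0.004 10.88 [ 0.49   -0.0378  0.1223] F [ 7.2 -3.6  9.1] M [-0.78 -1.89 -0.06] w 0.0141 g 20.0
  off -0.38 Fu -8.0
0.006 11.28 [ 0.4882 -0.037   0.1224] F [ 6.8 -3.2  9.5] M [-0.86 -1.85 -0.04] w 0.0139 g 20.0
  off 1.56 Fu -7.5
0.008 11.68 [ 0.4861 -0.0361  0.1223] F [ 6.4 -3.6  9.1] M [-0.78 -1.56 -0.01] w 0.0128 g 19.3
  off 3.92 Fu -7.3
0.01 12.08 [ 0.4788 -0.0342  0.1193] F [-0.2  0.7  0.3] M [ 0.09  0.07 -0.02] w 0.0002 g 0.2
  off 11.34 Fu 0.5
0.012 12.48 [ 0.4783 -0.0334  0.1199] F [ 0.3 -0.5 -0.1] M [ 0.03 -0.02  0.08] w 0.0003 g 0.0
  off 12.08 Fu -0.4
```

The fingers slipped off outward. Going up and looking.

```bash
python3 - <<'E'
from h import *
s=env.sense();p=s["ee_pos"]
env.movel([p[0],p[1],.20],rate=.12); 
env.movel([.40,-.05,.22],rate=.2)
I=[]
for c,(r0,c0) in {"side":(140,290),"top":(150,300)}.items():
    p,d=viewer.read_camera(c); I.append(cv2.resize(p[r0:r0+120,c0:c0+120,::-1],None,fx=3.3,fy=3.3,interpolation=cv2.INTER_CUBIC))
    for n in ["crank_axis","handle_hinge","grip_mid"]:
        print(c,n,[(np.round(r["at"],4),round(r["score"],2)) for r in tip_of(c,n)[:2]])
cv2.imwrite("pics/s2.png",np.hstack(I)); st()
E
```

```text
side crank_axis [(array([ 0.54  , -0.0594,  0.0732]), 0.98), (array([0.5927, 0.136 , 0.0353]), 0.6)]
side handle_hinge [(array([ 0.4912, -0.0369,  0.0907]), 0.63)]
side grip_mid [(array([ 0.497 , -0.0393,  0.1315]), 0.48)]
top crank_axis [(array([ 0.5395, -0.0564,  0.0733]), 0.59)]
top handle_hinge [(array([ 0.4884, -0.0439,  0.0897]), 0.63)]
top grip_mid [(array([ 0.4955, -0.0435,  0.1262]), 0.62)]
 14.27 [ 0.4002 -0.0498  0.2197] F [ 0.1  0.6 -0.1] M [ 0.01  0.04 -0.01] w 0.0002 g 0.0
```

View pics/s2.png

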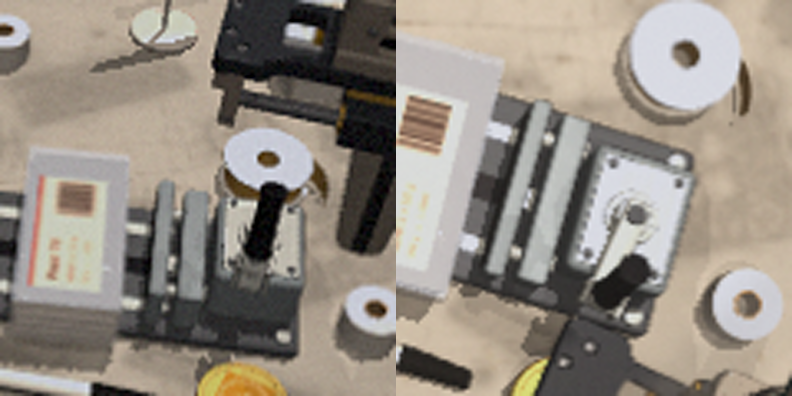

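The handle leans in slightly (about 1.42 rad). I'll push it outward from the inside with shut fingers until the stop.

```bash
python3 - <<'E'
from h import *
R=rot(u0)
def P(o,z): p=H+o*u0; return [p[0],p[1],z]
p=P(-.034,.20); env.movel(p,R,rate=.2); env.movel(P(-.034,.128),R,rate=.12)
for o in np.arange(-.030,.001,.002):
    env.movel(P(o,.128),R,rate=.04); s=env.sense(); f=s["wrist_force"][:2]@u0
    print(round(s["t"],2),round(o*1e3),"off",np.round((s["ee_pos"][:2]-H)@u0*1e3,2),"Fu",round(f,1),np.round(s["wrist_force"],1))
    if f<-16: break
env.pause(.3);env.movel(P(-.034,.128),R,rate=.1);env.movel(P(-.034,.20),R,rate=.15)
st()
env.movel([.40,-.05,.22],rate=.25)
I=[]
for c,(r0,c0) in {"side":(140,290),"top":(150,300)}.items():
    p,d=viewer.read_camera(c); I.append(cv2.resize(p[r0:r0+120,c0:c0+120,::-1],None,fx=3.3,fy=3.3,interpolation=cv2.INTER_CUBIC))
    for n in ["crank_axis","handle_hinge","grip_mid"]:
        print(c,n,[(np.round(r["at"],4),round(r["score"],2)) for r in tip_of(c,n)[:2]])
cv2.imwrite("pics/s3.png",np.hstack(I)); st()
E
```

```text
16.02 -30 off -30.68 Fu -1.4 [ 1.3 -0.3  0.5]
16.27 -28 off -28.69 Fu -2.6 [ 2.5 -1.   2.9]
16.52 -26 off -25.93 Fu -2.1 [ 2.2 -0.2  0.5]
16.77 -24 off -23.65 Fu -1.6 [ 1.5 -0.6  2. ]
17.02 -22 off -21.65 Fu -1.5 [ 1.4 -0.5  1.1]
17.27 -20 off -19.72 Fu -0.7 [ 0.6 -0.5  1. ]
17.52 -18 off -18.36 Fu -3.4 [ 3.3 -0.9  0.9]
17.77 -16 off -17.66 Fu -7.0 [ 6.4 -2.8 -1.1]
18.02 -14 off -17.15 Fu -10.5 [ 9.8 -3.8 -4.1]
18.27 -12 off -16.68 Fu -14.7 [13.7 -5.3 -8.2]
18.52 -10 off -16.2 Fu -18.2 [ 17.3  -5.9 -12.3]
 19.85 [ 0.5199 -0.0515  0.1995] F [ 0.  -0.3 -0.1] M [ 0.07 -0.02  0.1 ] w 0.0005 g 0.0
side crank_axis [(array([ 0.542, -0.058,  0.078]), 0.93)]
side handle_hinge [(array([ 0.4904, -0.0354,  0.0913]), 0.52)]
side grip_mid [(array([ 0.4879, -0.0362,  0.1304]), 0.44)]
top crank_axis [(array([ 0.5367, -0.0571,  0.0774]), 0.84), (array([ 0.4909, -0.04  ,  0.0927]), 0.6)]
top handle_hinge [(array([ 0.4883, -0.043 ,  0.089 ]), 0.68)]
top grip_mid [(array([ 0.5359, -0.0584,  0.074 ]), 0.59), (array([ 0.49  , -0.0403,  0.1282]), 0.46)]
 20.89 [ 0.4003 -0.0499  0.2197] F [-0.2 -0.4 -0.5] M [0.08 0.03 0.03] w 0.0004 g 0.0
```

View pics/s3.png

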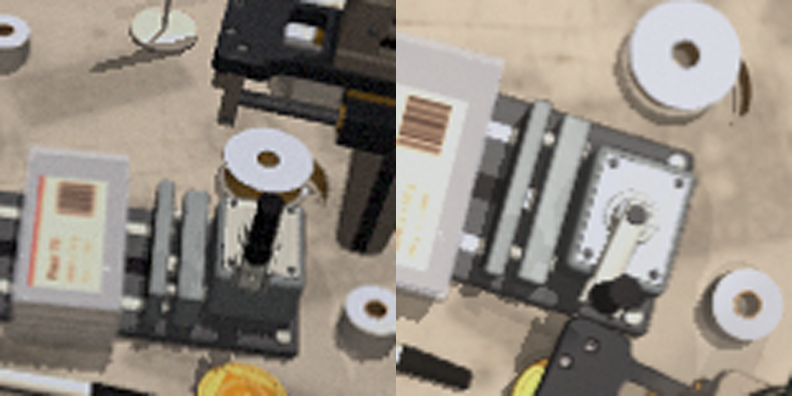

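The handle now stands at its stop: the force rose steeply at the expected place, and both views show it upright. Next I grasp it from above and crank the first stretch, logging the tangential resistance.

```bash
cat >> h.py <<'E'
th0=np.arctan2(u0[1],u0[0]); R=rot(u0)
def C(q,r=.0575,z=.113): a=th0-q; return [A[0]+r*np.cos(a),A[1]+r*np.sin(a),z]
def rd(prev=None):
    s=env.sense(); v=s["ee_pos"][:2]-A; a=np.arctan2(v[1],v[0]); q=(th0-a)
    if prev is not None: q+=2*np.pi*np.round((prev-q)/(2*np.pi))
    t=np.array([np.sin(a),-np.cos(a)]); F=s["wrist_force"]
    return dict(t=s["t"],q=q,r=np.hypot(*v),ft=-F[:2]@t,fr=-F[:2]@v/np.hypot(*v),fz=F[2],w=s["gripper_width"])
def show(c,m): print(f"{m['t']:.2f} cmd {c:.2f} q {m['q']:.3f} r {m['r']*1e3:.1f} ft {m['ft']:.1f} fr {m['fr']:.1f} fz {m['fz']:.1f} w {m['w']*1e3:.1f}",flush=True)
E
python3 - <<'E'
from h import *
effector.release()
env.movel([H[0],H[1],.22],R,rate=.2); env.movel([H[0],H[1],.113],R,rate=.12)
effector.grasp(45); st()
q=0
for c in np.arange(.1,5.41,.2):
    env.movel(C(c),R,rate=.06); m=rd(q); q=m["q"]; show(c,m)
    if m["w"]<.012 or c-q>.5 or m["ft"]>22: print("STOP"); break
E
```

```text
25.05 [ 0.4896 -0.0377  0.113 ] F [ 0.8  2.4 -1. ] M [ 0.4  -0.11  0.04] w 0.0155 g 45.0
25.30 cmd 0.10 q 0.067 r 55.3 ft 3.7 fr 7.0 fz -3.3 w 15.4
25.64 cmd 0.30 q 0.256 r 55.2 ft 4.9 fr 5.1 fz -0.6 w 15.7
25.98 cmd 0.50 q 0.456 r 55.2 ft 5.9 fr 4.8 fz 1.4 w 15.3
26.32 cmd 0.70 q 0.658 r 55.1 ft 4.3 fr 4.8 fz 3.0 w 15.6
26.67 cmd 0.90 q 0.860 r 55.1 ft 5.2 fr 4.6 fz 4.0 w 15.3
27.01 cmd 1.10 q 1.063 r 55.0 ft 5.9 fr 4.3 fz 5.4 w 15.2
27.35 cmd 1.30 q 1.266 r 55.0 ft 5.1 fr 4.3 fz 6.7 w 15.8
27.69 cmd 1.50 q 1.469 r 55.0 ft 6.0 fr 4.9 fz 7.0 w 15.3
28.03 cmd 1.70 q 1.669 r 55.1 ft 5.3 fr 5.7 fz 6.9 w 15.2
28.38 cmd 1.90 q 1.869 r 55.1 ft 6.0 fr 5.6 fz 7.8 w 15.3
28.72 cmd 2.10 q 2.066 r 55.2 ft 3.5 fr 5.3 fz 7.8 w 15.3
29.06 cmd 2.30 q 2.259 r 55.2 ft 5.5 fr 6.6 fz 7.8 w 15.4
29.40 cmd 2.50 q 2.452 r 55.3 ft 4.5 fr 6.9 fz 7.8 w 15.3
29.74 cmd 2.70 q 2.646 r 55.3 ft 6.1 fr 6.0 fz 6.1 w 15.4
30.08 cmd 2.90 q 2.840 r 55.3 ft 5.8 fr 6.2 fz 4.0 w 15.3
30.43 cmd 3.10 q 3.038 r 55.3 ft 6.4 fr 4.7 fz 2.9 w 15.5
30.77 cmd 3.30 q 3.240 r 55.3 ft 4.9 fr 4.6 fz 0.6 w 15.3
31.11 cmd 3.50 q 3.444 r 55.3 ft 6.4 fr 4.5 fz 0.2 w 15.5
31.45 cmd 3.70 q 3.650 r 55.3 ft 6.1 fr 2.8 fz -2.2 w 15.4
31.79 cmd 3.90 q 3.856 r 55.4 ft 5.9 fr 2.8 fz -3.2 w 15.4
32.13 cmd 4.10 q 4.061 r 55.4 ft 5.9 fr 3.2 fz -3.2 w 15.4
32.48 cmd 4.30 q 4.265 r 55.4 ft 4.8 fr 3.0 fz -4.3 w 15.4
32.82 cmd 4.50 q 4.467 r 55.4 ft 5.5 fr 5.0 fz -4.5 w 15.2
33.16 cmd 4.70 q 4.670 r 55.4 ft 5.3 fr 4.6 fz -7.0 w 15.2
33.50 cmd 4.90 q 4.871 r 55.5 ft 4.9 fr 5.0 fz -6.9 w 15.3
33.84 cmd 5.10 q 5.071 r 55.5 ft 4.8 fr 4.9 fz -7.6 w 16.0
34.18 cmd 5.30 q 5.270 r 55.5 ft 5.4 fr 6.4 fz -8.0 w 15.5
```

Cranking is clean: resistance is steady at about 5.3 N and the radius at about 55.3 mm. Now I continue in fine steps, watching force and pack position.

```bash
python3 - <<'E'
from h import *
q=5.27; log=[]; im=[]
for c in np.arange(5.35,8.6,.08):
    env.movel(C(c),R,rate=.02); m=rd(q); q=m["q"]; p,_=viewer.read_camera("top"); im.append(p[140:260,230:420])
    log.append([c,m["q"],m["ft"],m["fr"],m["fz"],m["t"],m["w"],m["r"]])
    L=np.array(log)
    if len(L)>8:
        base=np.median(L[:8,2]); x=L[-3:,2].mean()
        if x>base+2.5 or m["ft"]>16 or m["w"]<.012: print("STOP",base,x); break
np.savez("log.npz",log=L,im=np.array(im))
for r in L: print(np.round(r[:6],2),round(r[6]*1e3,1),round(r[7]*1e3,1))
cv2.imwrite("pics/t4.png",cv2.resize(np.hstack([im[0],im[-1]])[:,:,::-1],None,fx=2.1,fy=2.1))
E
```

```text
STOP 7.835668029383045 10.968169793457903
[  5.35   5.3    7.82   6.01 -10.03  34.48] 15.5 55.5
[  5.43   5.38   7.38   6.18 -10.1   34.91] 15.3 55.5
[ 5.51  5.46  6.54  6.11 -8.91 35.34] 15.0 55.5
[ 5.59  5.54  8.66  5.58 -8.86 35.78] 15.3 55.5
[ 5.67  5.62  7.85  6.85 -8.09 36.21] 14.9 55.5
[ 5.75  5.7   7.54  6.2  -8.13 36.64] 15.1 55.4
[ 5.83  5.77  8.26  5.5  -8.08 37.08] 15.5 55.4
[ 5.91  5.85  8.11  7.18 -8.1  37.51] 15.3 55.4
[ 5.99  5.93  7.69  6.3  -5.7  37.94] 15.6 55.4
[ 6.07  6.01  7.98  5.86 -5.88 38.38] 15.3 55.4
[ 6.15  6.09  8.13  6.13 -4.23 38.81] 15.5 55.4
[ 6.23  6.17  7.38  5.31 -3.69 39.24] 15.6 55.3
[ 6.31  6.25  8.83  6.24 -2.59 39.67] 15.0 55.3
[ 6.39  6.33  8.5   5.33 -0.51 40.11] 15.0 55.3
[ 6.47  6.4   8.4   5.46 -0.68 40.54] 15.3 55.3
[ 6.55  6.48  8.33  4.84  0.34 40.98] 15.5 55.3
[ 6.63  6.56  8.33  4.66  2.27 41.41] 15.4 55.2
[ 6.71  6.64  7.87  4.71  3.43 41.84] 15.5 55.2
[ 6.79  6.73  8.73  4.45  4.55 42.28] 15.3 55.2
[ 6.87  6.81  7.95  5.12  4.9  42.71] 15.4 55.2
[ 6.95  6.89  8.46  4.    6.45 43.14] 15.8 55.1
[ 7.03  6.97  8.97  3.91  7.06 43.58] 15.7 55.0
[ 7.11  7.05  7.48  4.38  6.73 44.01] 15.3 55.1
[ 7.19  7.13  7.7   4.72  6.6  44.44] 15.1 55.1
[ 7.27  7.21  8.15  2.72  8.64 44.88] 15.3 55.1
[ 7.35  7.29  8.68  4.69  9.5  45.31] 15.5 55.0
[ 7.43  7.36  9.78  4.   10.52 45.74] 15.1 55.0
[ 7.51  7.44 11.27  5.06 10.65 46.18] 15.0 55.0
[ 7.59  7.51 11.85  4.66 11.94 46.61] 15.5 55.0
```

View pics/t4.png

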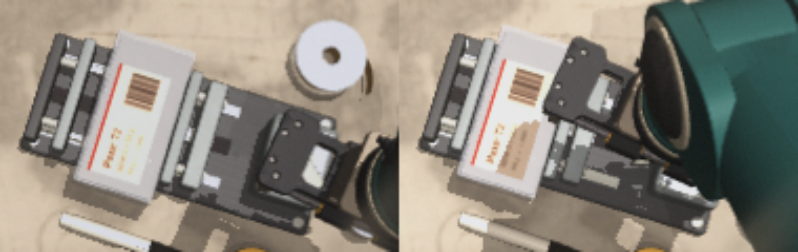

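Resistance started rising at q≈7.27 rad and is now +3.5 N, which means about 22 N of clamping. The crop shows the pack at the back jaw (left edge at x≈500, right half). I'll cross-check with the pack's motion in the stored frames.

```bash
python3 - <<'E'
import numpy as np,cv2
z=np.load("log.npz");L=z["log"];I=[cv2.cvtColor(i,cv2.COLOR_RGB2GRAY) for i in z["im"]]
# template on last image: label's left edge + barcode in crop px
k=4;up=lambda g:cv2.resize(g,None,fx=k,fy=k,interpolation=cv2.INTER_CUBIC)
T=up(I[-1])[int(30)*k:78*k,24*k:62*k]
for r,g in list(zip(L,I))[8:]:
    m=cv2.matchTemplate(up(g),T,cv2.TM_CCOEFF_NORMED);_,v,_,p=cv2.minMaxLoc(m)
    print(round(r[1],2),(p[0]/k-24),(p[1]/k-30),round(v,3))
E
```

```text
5.93 0.0 0.0 0.626
6.01 0.0 0.0 0.626
6.09 0.25 0.0 0.63
6.17 0.25 0.0 0.639
6.25 0.25 0.0 0.649
6.33 0.25 0.0 0.665
6.4 0.25 0.0 0.684
6.48 0.25 0.25 0.704
6.56 0.5 0.25 0.731
6.64 0.5 0.25 0.762
6.73 0.75 0.25 0.8
6.81 0.5 0.25 0.84
6.89 0.5 0.25 0.876
6.97 0.5 0.0 0.902
7.05 0.25 0.0 0.929
7.13 0.0 0.0 0.949
7.21 0.0 0.0 0.961
7.29 0.0 0.0 0.97
7.36 0.0 0.0 0.981
7.44 0.0 0.0 0.992
7.51 0.0 0.0 1.0
```

```bash
python3 - <<'E'
import numpy as np
z=np.load("log.npz")
for r,i in list(zip(z["log"],z["im"]))[10:]:
    a=i.astype(float); w=np.clip(a[:,:,0]-np.maximum(a[:,:,1],a[:,:,2])-50,0,None)[20:90,20:60]
    y,x=np.mgrid[:w.shape[0],:w.shape[1]]
    mx,my=(w*x).sum()/w.sum(),(w*y).sum()/w.sum()
    c=(w*(x-mx)*(y-my)).sum()/(w*(y-my)**2).sum()
    print(round(r[1],2),np.round([mx,my,c],3),round(r[2],1))
E
```

```text
6.09 [26.282 34.543 -0.31 ] 8.1
6.17 [25.953 34.484 -0.311] 7.4
6.25 [25.674 34.292 -0.311] 8.8
6.33 [25.422 34.007 -0.31 ] 8.5
6.4 [25.154 33.778 -0.311] 8.4
6.48 [24.816 33.745 -0.311] 8.3
6.56 [24.458 33.79  -0.311] 8.3
6.64 [24.097 33.837 -0.312] 7.9
6.73 [23.803 33.658 -0.311] 8.7
6.81 [23.434 33.711 -0.312] 7.9
6.89 [23.144 33.573 -0.312] 8.5
6.97 [22.824 33.446 -0.312] 9.0
7.05 [22.464 33.464 -0.312] 7.5
7.13 [22.178 33.312 -0.312] 7.7
7.21 [22.134 32.957 -0.312] 8.2
7.29 [22.115 32.99  -0.312] 8.7
7.36 [22.103 33.026 -0.312] 9.8
7.44 [22.117 32.987 -0.312] 11.3
7.51 [22.114 32.989 -0.312] 11.9
```

The red stripe stops moving at q≈7.15, so the plate is compressed by about 2.9 mm. That gives 23–29 N and matches the force reading. Unload, release, retreat and check the handle.

```bash
python3 - <<'E'
from h import *
q=7.51
env.movel(C(7.51,.0553),R,rate=.02); m=rd(q); show(7.51,m)
effector.release(); p=env.sense()["ee_pos"]; 
env.movel([p[0],p[1],.22],R,rate=.12); env.movel([.40,-.05,.24],R,rate=.25); st()
I=[]
for c,(r0,c0) in {"side":(140,250),"top":(140,240)}.items():
    p,d=viewer.read_camera(c); I.append(cv2.resize(p[r0:r0+130,c0:c0+170,::-1],None,fx=2.35,fy=2.35,interpolation=cv2.INTER_CUBIC))
    for n in ["crank_axis","handle_hinge","grip_mid"]:
        print(c,n,[(np.round(r["at"],4),round(r["score"],2)) for r in tip_of(c,n)[:2]])
cv2.imwrite("pics/s5.png",np.hstack(I)); st()
E
```

```text
47.06 cmd 7.51 q 7.502 r 54.9 ft 2.5 fr 1.6 fz 2.4 w 15.3
 50.04 [ 0.401  -0.0498  0.2401] F [0.4 0.1 0.4] M [0.05 0.01 0.04] w 0.0919 g 0.0
side crank_axis [(array([ 0.5401, -0.0589,  0.0713]), 0.66)]
side handle_hinge [(array([ 0.5437, -0.0042,  0.0923]), 0.5)]
side grip_mid [(array([ 0.5454, -0.0008,  0.132 ]), 0.44)]
top crank_axis [(array([ 0.5375, -0.0614,  0.0726]), 0.59)]
top handle_hinge [(array([ 0.5449, -0.0068,  0.0909]), 0.7)]
top grip_mid [(array([ 0.5418, -0.0082,  0.1281]), 0.68)]
 50.44 [ 0.4003 -0.0497  0.2397] F [ 0.1 -0.4  0.2] M [ 0.05  0.02 -0.  ] w 0.0918 g 0.0
```

View pics/s5.png

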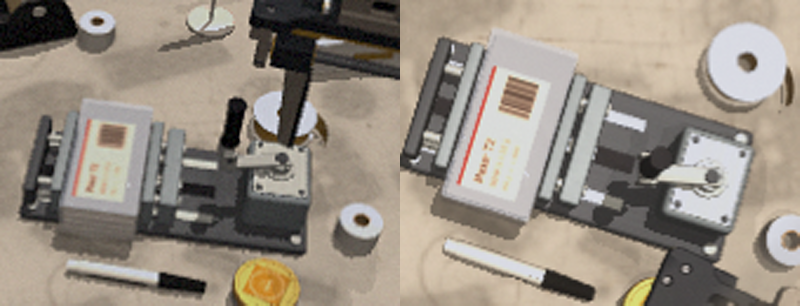

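The pack sits square between both jaws, at (105,165) in the left half. The handle stands upright at (233,125), with its grip centred over the hinge in both cameras. The robot is clear, so I'm handing in.

```bash
python3 -c "
from station import *
print(workorder.finish_job())"
```

```text
the job is handed in; nothing more can be done
None
```

The pack is clamped square between both jaws at an estimated 23–29 N, the handle stands upright, the robot is clear, and I handed the job in at about 50 s of the 72 s; the judge returned no result.

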